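# Load the tile dryer and reset its tripped breaker

### The job

Pull the dryer's drawer, which stands ajar, right out to its stop. Lift every tile that is in the slotted wooden rack up out of its slot and lay them all flat on the floor of the drawer, side by side and not on top of one another, push the drawer fully shut, and then reset the dryer's tripped breaker, the orange lever: push it fully off, towards its white mark, and then throw it fully on, towards its green mark. Leave the grey lever beside it on, and do not move or knock over the mug, the vase or the glaze jar.

Things in the scene. Friction and masses are not known exactly. Their poses are not given: they have to be found in the camera images.
- tile1: a flat decorated ceramic tile 60 x 90 x 8 mm, about 0.1 kg, terracotta edge, pale face with a dark round motif; origin at its centre, x = through the 8 mm thickness, y = along the 60 mm width, z = along the 90 mm length (upright while in the rack). May be absent
- tile2: a flat decorated ceramic tile 60 x 90 x 8 mm, about 0.1 kg, terracotta edge, pale face with a dark round motif; origin at its centre, x = through the 8 mm thickness, y = along the 60 mm width, z = along the 90 mm length (upright while in the rack). May be absent
- tile3: a flat decorated ceramic tile 60 x 90 x 8 mm, about 0.1 kg, terracotta edge, pale face with a dark round motif; origin at its centre, x = through the 8 mm thickness, y = along the 60 mm width, z = along the 90 mm length (upright while in the rack). May be absent
- tile4: a flat decorated ceramic tile 60 x 90 x 8 mm, about 0.1 kg, terracotta edge, pale face with a dark round motif; origin at its centre, x = through the 8 mm thickness, y = along the 60 mm width, z = along the 90 mm length (upright while in the rack). May be absent
- rack: fixed wooden rack, 180 mm (its x) by 82 mm (its y), 53 mm high, origin at the centre of its underside. Four vertical slots, 12 mm wide along x, 66 mm long along y, at x = -72, -24, 24 and 72 mm, with floor 8 mm above the table; a tile stands in its slot on a 60 mm edge, its top 98 mm above the table and 45 mm of it showing above the rack. Not every slot holds a tile
- dryer: fixed white metal tile dryer, 260 mm deep (its x), 360 mm wide (its y), 124 mm high (plus a low duct stub on top), origin at the centre of its underside; its front face is at x = -130 mm, its -x side faces the robot. The drawer comes out of the front below 62 mm height
- drawer_floor (a point): centre of the upper surface of the drawer's floor, 24 mm above the table, moves with the drawer; axes as the dryer's (x points into the dryer, y across). Inside the drawer is 200 mm along x by 300 mm along y, side and back walls 28 mm high; the blue front panel (18 mm thick, 348 mm wide) lies beyond x = -100 mm and its top is 34 mm above the floor. While the drawer is open only the part in front of the dryer's front face is accessible
- drawer_handle (a point): middle of the drawer's steel bar handle (bar about 11 mm thick, 120 mm along y, its centre 35 mm in front of the panel and 40 mm above the table; about 29 mm free between bar and panel)
- drawer (a joint): drawer travel in m: 0 fully shut, at the start 0.045 to 0.08 (ajar), end stop 0.19 (open); slides along the dryer's -x as it opens; light sliding friction, about 1.5 N plus some damping
- breaker_box: fixed grey box 130 mm (its x) by 160 mm (its y), 70 mm high, origin at the centre of its underside, with two toggle levers on top that swing in its x-z plane. White marks on its -x side mean off, green marks on its +x side mean on. Lever pivots: orange at (0, 36, 68) mm, grey at (0, -36, 68) mm
- dryer_breaker (a joint): angle of the orange lever in rad: 0 = fully off (leaning 0.6 rad towards the box's -x), 0.6 = upright, 1.2 = fully on (leaning 0.6 rad towards +x). It starts tripped, near the middle. It stays where it is left; needs about 3 to 5 N at the tip
- dryer_breaker_tip (a point): middle of the end of the orange lever, 60 mm from its pivot; the lever is a flat bar 12 mm thick (along the swing) and 22 mm wide
- lamp_breaker (a joint): angle of the grey lever, same meaning and same size as the orange one; it starts fully on (about 1.2) and must stay on
- mug: black mug, 72 mm across with a handle, 85 mm high, loose; leave alone
- amphora: blue ceramic vase, 72 mm across, 120 mm high, loose; leave alone
- glaze_jar: closed glaze jar, 60 mm across, 85 mm high, loose; leave alone

How it is judged:
By the outcome, as a careful person would: the job done as asked, in the order asked, and still so for the second after the job is handed in, with the robot touching nothing.
Of tile1, tile2, tile3, tile4 only 2 to 3 are there at a start; the rules pass over those that are not, and their reading is None.
At some moment in a run one of tile1, tile2, tile3, tile4 may be knocked a few centimetres aside while the robot is not near it.
Once in a run the grip may slacken for a moment while it holds something.
It also fails if it takes over 210 s, if anything falls off the work surface, if the arm or the gripper's body presses on something with over 40 N, if the wrist force passes 120 N, or if a joint passes its speed limit or range.

### The arm

A 6-joint arm with a two-finger parallel gripper is mounted at the origin on the work surface. World frame = base frame: x ahead of the robot, y to its left, z up, the work surface at z = 0. Lengths are in m, angles in rad, forces in N, time in s.
With the tool pointing down it reaches from about 0.25 to 0.725 m from the base axis. Payload 4 kg.
Tool frame: the origin (TCP) lies between the finger pads; the fingertips stand 19 mm ahead of it and the grasp point (between the pads) is the TCP; z points along the fingers, y is the line along which they close (so a half turn about z gives the same grasp; the last joint's range is limited). The gripper opens to 85 mm and grips with 20 to 120 N. Pads are 22 mm wide; open, the fingers measure 114 mm over their backs; the gripper's body (76 mm by 85 mm) begins 54 mm behind the grasp point. The pads swing forward as they close: fully open they stand 13 mm farther back than shut.
Start: joints at [1.273, 0.241, 0.005, 1.335, 0, 1.571], TCP at [0.147, 0.478, 0.25] pointing down, gripper open.
Joint ranges: [-2.72, 2.72], [-1.05, 1.87], [-1.09, 1.28], [-1.99, 2.15], [-1.42, 1.44], [-3.14, 3.14]. Speed limits (rad/s): [2.79, 2.79, 3.14, 3.14, 3.14, 3.14].

### API

Orientations are given as a 3x3 rotation matrix whose columns are the frame's x, y, z axes.
In Python, from cell import sensors, viewer, job gives the robot as it stands. The module is installed in compiled form; this text tells all that it offers.
- The arm moves only by the tool carry_out, never from a script. Its argument "steps" is a list of rows, each a list of 7 numbers: the turn, a rotation vector about the world's x, y, z in degrees, then the shift along the world's x, y, z in cm, then the opening, from 0 (shut) to 1 (fully open). A call has 1 to 5 rows; each row is the pose to reach, as a shift and turn from the pose commanded when the call began; what a row does not reach only later rows make up. A row lasts 1/8 s, in which the tool goes at most 62.5 mm and 10.7 degrees, less where a joint would pass 70% of its speed; a pose out of reach is approached as far as the arm can. A call with a gripper value outside its range is refused whole. The fingers move at their own pace and stop on an object; "newtons" is the grip in N (left out, the last holds). Time passes only in rows, so rows that repeat a pose let the fingers close. It gives the time, the measured TCP pose, the force, the opening and the grip force at its end, in the units of the state.
- sensors.sense(): the state, without advancing time (a new reading comes with each control period).
- viewer.camera(name): name is "side" or "top"; returns (picture, depth): 384x512x3 uint8, red, green, blue; 384x512 float32, m along the optical axis (not along the pixel's ray), 0 where there is no reading.
- viewer.camera_model(name): a dict with "camera_matrix" (3x3 intrinsics, pixels), "rvec" (rotation vector, rad) and "tvec" (3), from world to camera coordinates, as OpenCV has them. Camera axes: x right, y down, z forward; pixel columns grow to the right and rows downward; lengths in m; the calibration is good to about 2 mm. A picture is of the moment at which its call begins. camera_model takes no time and is no camera call.
- job.sign_off(): hands the job in; it is judged then, once.
The state is a dict: "time": time; "q": joint angles; "joint_vel": joint speeds; "joint_torque": joint torques, N m; "ee_pos": TCP position; "eef_rot": TCP orientation; "force": force on the tool from outside, world axes, zero at the start; "ft_torque": the same for the moment, N m; "width": opening from 0.0 (shut) to 1.0 (fully open); "grip_force": force on a finger pad.
Only numpy, scipy, OpenCV 4.12 (cv2) and the standard library are available. Lean on these libraries where they do the work, as an engineer would, in place of code of your own. Each camera call takes 0.05 s, during which the arm holds its last target. There are 200 camera calls.

## Working session

There is one attempt and no reset: what is moved stays moved. The work goes in short steps, Python scripts to look and compute and a tool call to move; the robot and the scene stay as the last step left them, time stands still between calls to the robot, and variables do not carry over. Pictures are saved under pics/ and viewed, at most 14 in all, crops included, and the job is handed in when it is done.

Besides the shell and the picture viewer there is one more tool, called after "Request:" as name(argument=value, ...), one argument or row to a line, values as JSON. carry_out: Moves the arm, as the interface text tells. Its arguments: {"type":"object","properties":{"steps":{"type":"array","items":{"type":"array","items":{"type":"number"}}},"newtons":{"type":"number"}},"required":["steps"]}

```bash
mkdir -p pics; cat > h.py <<'E'
import numpy as np, cv2
from cell import sensors, viewer, job
def cam(n):
    im,d=viewer.camera(n); return im,d
def pts(n,d):
    m=viewer.camera_model(n);K=np.array(m["camera_matrix"]);R=cv2.Rodrigues(np.array(m["rvec"],float))[0];t=np.array(m["tvec"],float).ravel()
    v,u=np.indices(d.shape)
    c=np.stack([(u-K[0,2])/K[0,0]*d,(v-K[1,2])/K[1,1]*d,d],-1)
    return (c-t)@R
def save(n,im,s=1.5): cv2.imwrite("pics/"+n,cv2.resize(im[...,::-1],None,fx=s,fy=s))
E
python3 - <<'E'
from h import *
for n in("top","side"):
    im,d=cam(n);save(n+"0.png",im);np.savez("%s0.npz"%n,im=im,d=d,p=pts(n,d))
    print(viewer.camera_model(n))
s=sensors.sense();print(s)
E
```

```text
{'camera_matrix': array([[422.81793101,   0.        , 258.3669882 ],
       [  0.        , 422.81793101, 200.24430258],
       [  0.        ,   0.        ,   1.        ]]), 'rvec': array([ 2.16249035, -2.10187555,  0.21629601]), 'tvec': array([-0.03378917,  0.59347547,  1.06443241])}
{'camera_matrix': array([[347.97321963,   0.        , 257.29001214],
       [  0.        , 347.97321963, 189.4522322 ],
       [  0.        ,   0.        ,   1.        ]]), 'rvec': array([ 2.39952707, -0.38455927,  0.14706093]), 'tvec': array([-0.54442587,  0.19351356,  0.76300623])}
{'time': 0.1, 'q': array([ 1.27299853e+00,  2.41311544e-01,  3.84536080e-03,  1.33524390e+00,
       -2.21746565e-06,  1.57077919e+00]), 'joint_vel': array([ 1.67724122e-03, -8.31046806e-04,  2.75995693e-03, -1.15284853e-03,
        1.66899572e-05,  7.07250111e-05]), 'joint_torque': array([ 5.51769390e-04, -3.73138225e+01,  2.53009915e+01,  1.09062635e-02,
        2.16191012e-05,  7.45945066e-07]), 'ee_pos': array([0.14654601, 0.47746313, 0.24950983]), 'eef_rot': array([[-9.55989997e-01,  2.93398726e-01, -5.59406154e-04],
       [ 2.93399259e-01,  9.55988245e-01, -1.83017284e-03],
       [-2.18467101e-06, -1.91375628e-03, -9.99998169e-01]]), 'force': array([-0.73471818, -0.34284874, -0.11015235]), 'ft_torque': array([-0.01327308, -0.01016144,  0.00786164]), 'grip_force': 0.0, 'width': 1.0013470472299761}
```

View pics/top0.png

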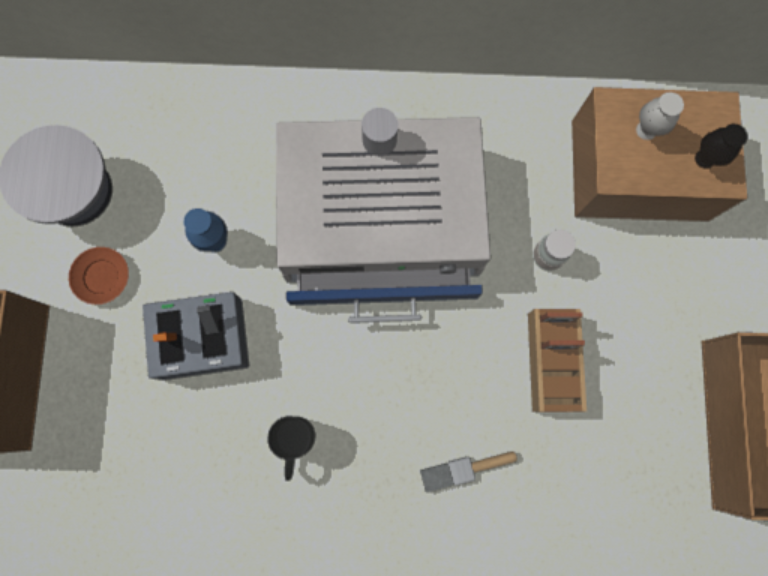

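View pics/side0.png

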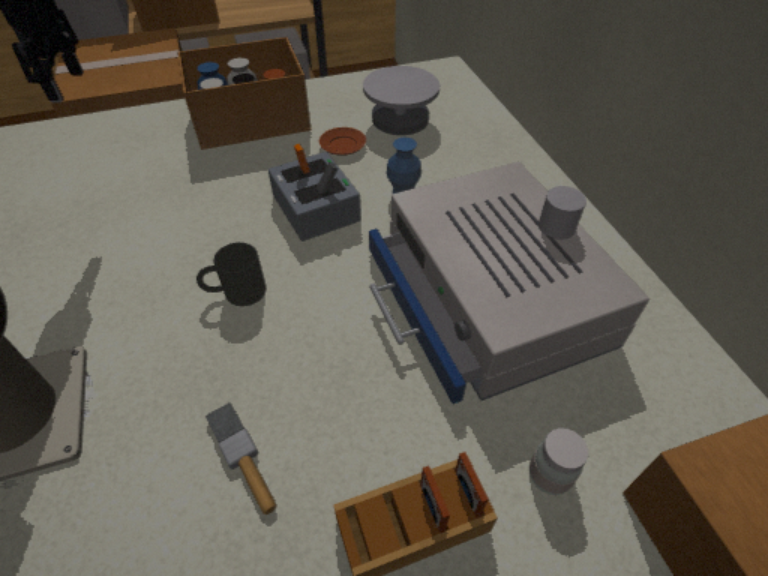

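The top view shows the rack at (557,360), with tiles in its two far slots at (562,315) and (562,343). The handle is at (387,318), the orange lever at (165,337), the grey lever at (209,325) and the mug at (291,438). The side view agrees: two tiles.

```bash
cat > m.py <<'E'
from h import *
T=np.load("top0.npz");S=np.load("side0.npz")
hsv=cv2.cvtColor(T["im"],cv2.COLOR_RGB2HSV);p=T["p"]
def box(x0,y0,x1,y1):
    m=np.zeros(p.shape[:2],bool);m[int(y0/1.5):int(y1/1.5),int(x0/1.5):int(x1/1.5)]=1;return m&(T["d"]>0)
def rect(m,name):
    q=p[m][:,:2].astype(np.float32);r=cv2.minAreaRect(q*1000);print(name,np.round(r[0],1),np.round(r[1],1),round(r[2],1),"z",np.round(np.percentile(p[m][:,2],[2,50,98])*1000),m.sum())
    return r
z=p[...,2]
rk=box(520,300,600,420)
rect(rk&(z>.04)&(z<.062),"rack top")
for i,b in enumerate([(520,300,600,328),(520,328,600,356)]): rect(box(*b)&(z>.085),"tile%d"%i)
rect(box(340,305,430,330)&(z>.03)&(z<.055),"handle")
rect(box(270,280,490,308)&(hsv[...,0]>100)&(hsv[...,0]<130)&(hsv[...,1]>120)&(z>.045),"panel")
rect(box(265,100,500,275)&(z>.115)&(z<.135),"dryer")
rect(box(135,280,255,385)&(z>.06)&(z<.076),"bbox")
rect(box(135,280,195,385)&(z>.085),"orange");rect(box(195,280,255,385)&(z>.085),"grey")
rect(box(260,410,325,490)&(z>.03),"mug");rect(box(530,225,580,275)&(z>.05),"jar");rect(box(180,200,230,255)&(z>.05),"vase");rect(box(415,445,525,495)&(z>.006),"brush")
# side view
q=S["p"];h2=cv2.cvtColor(S["im"],cv2.COLOR_RGB2HSV)
zz=q[...,2];m=np.zeros(zz.shape,bool);m[295:385,220:335]=1
mm=m&(zz>.07)&(zz<.11);n,l=cv2.connectedComponents(mm.astype(np.uint8))
for i in range(1,n):
    a=q[l==i]
    if len(a)>20: print("side tile",len(a),a.min(0).round(3),a.max(0).round(3))
E
python3 m.py
```

```text
rack top [ 499.5 -320.7] [179.3  83.8] 1.7 z [44. 52. 57.] 1742
tile0 [ 571.3 -317.6] [ 9.1 60.1] 2.3 z [ 86.  98. 101.] 101
tile1 [ 523.1 -319.5] [ 7.8 60.6] 1.9 z [ 89.  96. 101.] 98
handle [574.6 -12.5] [ 31.5 125.7] 3.3 z [38. 44. 49.] 240
panel [609.9  -9.5] [ 15.6 342. ] 4.4 z [54. 58. 63.] 500
dryer [7.742e+02 3.000e-01] [261.6 361. ] 3.8 z [119. 124. 128.] 12958
bbox [522.9 318.4] [130.5 161.1] 10.0 z [65. 71. 75.] 2863
orange [510.2 352.2] [14.5 24.1] 20.3 z [ 88. 125. 131.] 75
grey [548.7 286.4] [34.2 22.2] 11.5 z [ 86. 108. 121.] 147
mug [341.6 133.4] [99.3 70.8] 25.9 z [32. 75. 89.] 350
jar [ 697.8 -315.9] [55.4 54.3] 11.0 z [53. 83. 89.] 430
vase [704.3 305.5] [58.6 68. ] 45.7 z [ 54.  87. 123.] 650
brush [ 303.  -164.7] [ 70.5 174.1] 1.5 z [ 9. 18. 23.] 792
side tile 326 [ 0.569 -0.35   0.07 ] [ 0.58  -0.289  0.1  ]
side tile 299 [ 0.521 -0.352  0.07 ] [ 0.532 -0.291  0.1  ]
```

Request:
carry_out(
  steps=[
    [0,0,-10,3.2,-3.7,0,1],
    [0,0,-20,6.4,-7.5,0,1],
    [0,0,-30,10,-11.5,0,1],
    [0,0,-40,14,-15.5,0,0.6],
    [0,0,-50,18,-20,0,0.3],
  ],
)

```text
time: 0.72
ee_pos: [0.3276, 0.2767, 0.2501]
eef_rot: [[-0.385, 0.923, -0.0], [0.923, 0.385, -0.0], [0.0, -0.0, -1.0]]
force: [0.5, -0.2, 0.4]
width: 0.604
grip_force: 0.0
```

Request:
carry_out(
  steps=[
    [0,0,-10,4,-5,0,0.3],
    [0,0,-19.1,8,-10,0,0.3],
    [0,0,-19.1,12,-15,0,0.3],
    [0,0,-19.1,16,-20,-2,0.3],
    [0,0,-19.1,20,-25,-5,0.3],
  ],
)

```text
time: 1.35
ee_pos: [0.5185, 0.0383, 0.2073]
eef_rot: [[-0.066, 0.998, 0.002], [0.998, 0.066, 0.0], [0.0, 0.002, -1.0]]
force: [0.6, -0.2, 0.1]
width: 0.297
grip_force: 0.0
```

```bash
cat >> h.py <<'E'
def go(x,y,z,yaw):
    "mm, deg of tool y: shift in cm and yaw turn"
    s=sensors.sense();R=s["eef_rot"];a=np.degrees(np.arctan2(R[1,1],R[0,1]));e=s["ee_pos"]
    print("t",round(s["time"],2),"at",(e*1000).round(1),"yaw",a.round(1),"z",R[:,2].round(3),"w",round(s["width"],2),"F",s["force"].round(1),"q",s["q"].round(2))
    print("need cm",((np.array([x,y,z])/1000-e)*100).round(2),"dyaw",round(yaw-a,1))
E
python3 -c "
from h import *
go(565.5,-13.5,42,3.8)"
```

```text
t 1.35 at [518.5  38.3 207.3] yaw 3.8 z [ 0.002  0.    -1.   ] w 0.3 F [ 0.6 -0.2  0.1] q [ 0.07  0.3  -0.03  1.24  0.    1.58]
need cm [  4.7   -5.18 -16.53] dyaw -0.0
```

Request:
carry_out(
  steps=[
    [0,0,0,2,-2,-3,0.3],
    [0,0,0,3.9,-4.1,-7,0.3],
    [0,0,0,3.9,-4.1,-9,0.3],
    [0,0,0,3.9,-4.1,-9,0.3],
    [0,0,0,3.9,-4.1,-9,0.3],
  ],
)

```text
time: 1.98
ee_pos: [0.5562, -0.0006, 0.118]
eef_rot: [[-0.067, 0.998, 0.001], [0.998, 0.067, 0.0], [-0.0, 0.001, -1.0]]
force: [-0.2, 0.3, 0.3]
width: 0.302
grip_force: 0.0
```

```bash
python3 - <<'E'
from h import *
go(565.5,-13.5,42,3.8)
im,d=cam("side");save("side1.png",im[110:300,180:400],3)
E
```

```text
t 1.98 at [556.2  -0.6 118. ] yaw 3.9 z [ 0.001  0.    -1.   ] w 0.3 F [-0.2  0.3  0.3] q [-0.    0.44 -0.07  1.06  0.    1.5 ]
need cm [ 0.93 -1.29 -7.6 ] dyaw -0.1
```

View pics/side1.png

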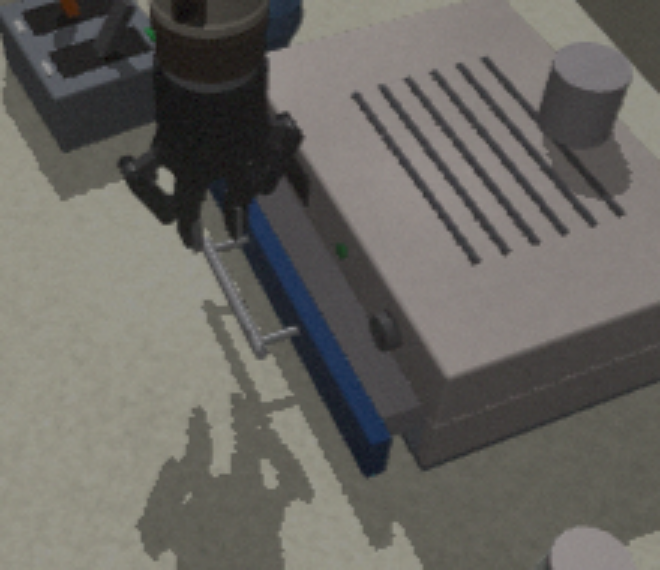

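The fingers straddle the bar, with one finger in the gap. Next I go down the rest of the way.

Request:
carry_out(
  steps=[
    [0,0,0,0.9,-1.3,0,0.3],
    [0,0,0,0.9,-1.3,-2,0.3],
    [0,0,0,0.9,-1.3,-4,0.3],
    [0,0,0,0.9,-1.3,-6,0.3],
    [0,0,0,0.9,-1.3,-7.4,0.3],
  ],
)

```text
time: 2.65
ee_pos: [0.5657, -0.0144, 0.0432]
eef_rot: [[-0.067, 0.998, 0.001], [0.998, 0.067, -0.0], [-0.0, 0.001, -1.0]]
force: [0.7, -0.4, 0.6]
width: 0.299
grip_force: 0.0
```

Request:
carry_out(
  steps=[
    [0,0,0,0,0,0,0.1],
    [0,0,0,0,0,0,0.05],
    [0,0,0,0,0,0,0.0],
    [0,0,0,0,0,0,0.0],
    [0,0,0,0,0,0,0.0],
  ],
  newtons=40,
)

```text
time: 3.28
ee_pos: [0.5644, -0.0141, 0.0427]
eef_rot: [[-0.067, 0.998, -0.001], [0.998, 0.067, -0.001], [-0.001, -0.001, -1.0]]
force: [1.4, -2.7, -14.2]
width: 0.112
grip_force: 38.7
```

Request:
carry_out(
  steps=[
    [0,0,0,-2,-0.13,0,0],
    [0,0,0,-4,-0.27,0,0],
    [0,0,0,-6,-0.4,0,0],
    [0,0,0,-8,-0.53,0,0],
    [0,0,0,-10,-0.67,0,0],
  ],
)

```text
time: 3.9
ee_pos: [0.4639, -0.0208, 0.0427]
eef_rot: [[-0.067, 0.998, -0.001], [0.998, 0.067, -0.001], [-0.001, -0.001, -1.0]]
force: [2.9, -2.8, -17.9]
width: 0.109
grip_force: 40.6
```

Request:
carry_out(
  steps=[
    [0,0,0,-1,-0.07,0,0],
    [0,0,0,-1.5,-0.1,0,0],
    [0,0,0,-2,-0.13,0,0],
    [0,0,0,-2.5,-0.17,0,0],
    [0,0,0,-3,-0.2,0,0],
  ],
)

```text
time: 4.53
ee_pos: [0.4344, -0.0227, 0.0428]
eef_rot: [[-0.067, 0.998, -0.001], [0.998, 0.067, -0.001], [-0.0, -0.001, -1.0]]
force: [1.3, -4.1, -25.3]
width: 0.109
grip_force: 39.9
```

Request:
carry_out(
  steps=[
    [0,0,0,-0.3,-0.02,0,0],
    [0,0,0,-0.6,-0.04,0,0],
    [0,0,0,-0.9,-0.06,0,0],
    [0,0,0,-1.2,-0.08,0,0],
    [0,0,0,-1.2,-0.08,0,0],
  ],
)

```text
time: 5.15
ee_pos: [0.4232, -0.0235, 0.0428]
eef_rot: [[-0.067, 0.998, 0.0], [0.998, 0.067, -0.0], [-0.0, 0.0, -1.0]]
force: [4.1, -3.7, -29.3]
width: 0.11
grip_force: 39.1
```

Request:
carry_out(
  steps=[
    [0,0,0,-0.3,-0.02,0,0],
    [0,0,0,-0.6,-0.04,0,0],
    [0,0,0,-0.9,-0.06,0,0],
    [0,0,0,-0.9,-0.06,0,0],
  ],
)

```text
time: 5.65
ee_pos: [0.4229, -0.0233, 0.0447]
eef_rot: [[-0.068, 0.998, 0.017], [0.998, 0.068, 0.002], [0.001, 0.017, -1.0]]
force: [19.8, -0.6, -38.8]
width: 0.11
grip_force: 38.8
```

Stop reached: the drawer moved about 142 mm and the pull force rose to 20 N. Releasing and going to the rack.

Request:
carry_out(
  steps=[
    [0,0,0,0,0,0,0.3],
    [0,0,0,0,0,0,0.3],
    [0,0,0,0,0,3,0.3],
    [0,0,0,0,0,8,0.3],
    [0,0,0,0,0,14,0.35],
  ],
)

```text
time: 6.28
ee_pos: [0.4134, -0.0235, 0.1857]
eef_rot: [[-0.067, 0.998, 0.001], [0.998, 0.067, 0.001], [0.001, 0.001, -1.0]]
force: [0.7, -0.2, -0.3]
width: 0.349
grip_force: 0.0
```

```bash
python3 - <<'E'
from h import *
go(523,-319.5,200,1.9)
im,d=cam("top");p=pts("top",d);save("top1.png",im[130:300,150:410],2.5)
z=p[...,2];m=np.zeros(z.shape,bool);m[205:280,350:395]=1
n,l=cv2.connectedComponents((m&(z>.085)).astype(np.uint8))
for i in range(1,n):
    a=p[l==i]
    if len(a)>20: print(len(a),np.round(cv2.minAreaRect((a[:,:2]*1000).astype(np.float32)),1) if 0 else cv2.minAreaRect((a[:,:2]*1000).astype(np.float32)))
hsv=cv2.cvtColor(im,cv2.COLOR_RGB2HSV)
m=(hsv[...,0]>100)&(hsv[...,0]<130)&(hsv[...,1]>120)&(z>.045)&(z<.07);m[:,:175]=0;m[:,350:]=0
print("panel",cv2.minAreaRect((p[m][:,:2]*1000).astype(np.float32)))
E
```

```text
t 6.28 at [413.4 -23.5 185.7] yaw 3.9 z [ 0.001  0.001 -1.   ] w 0.35 F [ 0.7 -0.2 -0.3] q [-0.06  0.11 -0.33  1.13  0.    1.45]
need cm [ 10.96 -29.6    1.43] dyaw -2.0
105 ((571.083251953125, -317.4062805175781), (9.41318416595459, 60.78567886352539), 2.3454277515411377)
98 ((523.0746459960938, -319.08648681640625), (7.856595993041992, 60.32846450805664), 1.3385026454925537)
panel ((463.83758544921875, -19.097702026367188), (14.216447830200195, 340.2994079589844), 3.7459449768066406)
```

View pics/top1.png

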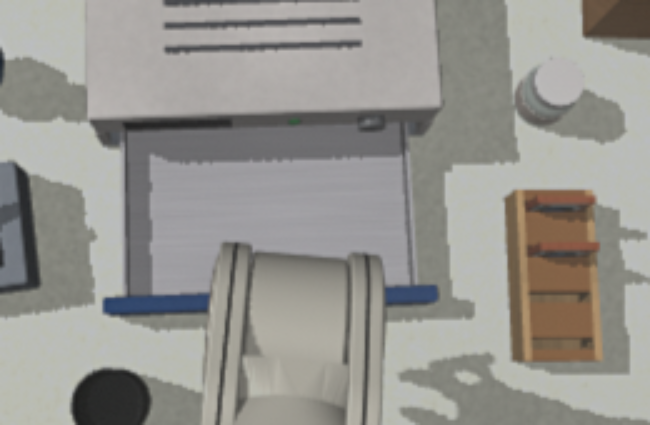

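The drawer is fully open and both tiles are still in the rack. I take the nearer one first.

Request:
carry_out(
  steps=[
    [0,0,-2,2,-5.5,1.4,0.3],
    [0,0,-2,4,-11.5,1.4,0.3],
    [0,0,-2,6.5,-17.5,1.4,0.3],
    [0,0,-2,9,-23.5,1.4,0.3],
    [0,0,-2,10.9,-29.1,0,0.3],
  ],
)

```text
time: 6.95
ee_pos: [0.5237, -0.3136, 0.1872]
eef_rot: [[-0.032, 0.999, 0.006], [0.999, 0.032, -0.002], [-0.002, 0.006, -1.0]]
force: [1.6, -0.1, 0.2]
width: 0.297
grip_force: 0.0
```

```bash
python3 -c "
from h import *
go(523,-319.3,83,1.9)"
```

```text
t 6.95 at [ 523.7 -313.6  187.2] yaw 1.9 z [ 0.006 -0.002 -1.   ] w 0.3 F [ 1.6 -0.1  0.2] q [-0.54  0.49  0.2   1.28  0.    1.  ]
need cm [ -0.07  -0.57 -10.42] dyaw 0.0
```

Request:
carry_out(
  steps=[
    [0,0,0,-0.1,-0.5,0,0.3],
    [0,0,0,-0.1,-0.5,-3,0.3],
    [0,0,0,-0.1,-0.5,-7,0.3],
    [0,0,0,-0.1,-0.5,-9,0.3],
    [0,0,0,-0.1,-0.5,-10.4,0.3],
  ],
)

```text
time: 7.58
ee_pos: [0.5206, -0.3152, 0.0806]
eef_rot: [[-0.033, 0.999, 0.001], [0.999, 0.033, 0.0], [0.0, 0.001, -1.0]]
force: [-0.0, 0.6, 0.6]
width: 0.298
grip_force: 0.0
```

Request:
carry_out(
  steps=[
    [0,0,0,0,0,0,0.15],
    [0,0,0,0,0,0,0],
    [0,0,0,0,0,0,0],
    [0,0,0,0,0,0,0],
    [0,0,0,0,0,0,0],
  ],
  newtons=40,
)

```text
time: 8.2
ee_pos: [0.5236, -0.3163, 0.0821]
eef_rot: [[-0.033, 0.999, 0.006], [0.999, 0.033, -0.001], [-0.001, 0.006, -1.0]]
force: [5.1, 1.9, -3.1]
width: 0.088
grip_force: 43.1
```

Request:
carry_out(
  steps=[
    [0,0,0,0,0,2,0],
    [0,0,0,0,0,5,0],
    [0,0,0,0,0,8,0],
    [0,0,0,0,2,11,0],
    [0,0,1,0,6,12,0],
  ],
)

```text
time: 8.82
ee_pos: [0.522, -0.2575, 0.204]
eef_rot: [[-0.047, 0.999, 0.006], [0.999, 0.047, -0.003], [-0.004, 0.006, -1.0]]
force: [0.7, 0.6, -0.9]
width: 0.088
grip_force: 43.4
```

Request:
carry_out(
  steps=[
    [0,0,0.9,0,5,0,0],
    [0,0,0.9,0,10.5,0,0],
    [0,0,0.9,0,16,0,0],
    [0,0,0.9,0,21.5,0,0],
    [0,0,0.9,0,27,0,0],
  ],
)

```text
time: 9.45
ee_pos: [0.5208, 0.0153, 0.2018]
eef_rot: [[-0.065, 0.998, 0.003], [0.998, 0.065, -0.0], [-0.0, 0.003, -1.0]]
force: [2.0, 0.4, -1.5]
width: 0.089
grip_force: 43.4
```

```bash
python3 -c "
from h import *
go(553,45,150,3.8)"
```

```text
t 9.45 at [520.8  15.3 201.8] yaw 3.7 z [ 0.003 -0.    -1.   ] w 0.09 F [ 2.   0.4 -1.5] q [ 0.03  0.31 -0.04  1.23 -0.    1.54]
need cm [ 3.22  2.97 -5.18] dyaw 0.1
```

Request:
carry_out(
  steps=[
    [0.7,-10,0,0.5,1,0,0],
    [1.3,-20,0,1,2,0,0],
    [2,-30,0,1.5,3,0,0],
    [2.7,-40,0,2,3,0,0],
    [3.3,-50,0,2,3,0,0],
  ],
)

```text
time: 10.07
ee_pos: [0.5419, 0.044, 0.2007]
eef_rot: [[-0.066, 0.667, 0.742], [0.998, 0.044, 0.049], [0.001, 0.744, -0.668]]
force: [1.2, 0.5, -2.1]
width: 0.094
grip_force: 43.5
```

```bash
python3 -c "
from h import *
go(553,45,90,3.8)
im,d=cam('side');save('side2.png',im[90:300,180:420],2.5)"
```

```text
t 10.07 at [541.9  44.  200.7] yaw 3.7 z [ 0.742  0.049 -0.668] w 0.09 F [ 1.2  0.5 -2.1] q [ 0.09 -0.04 -0.84 -0.07 -0.02  1.59]
need cm [  1.11   0.1  -11.07] dyaw 0.1
```

View pics/side2.png

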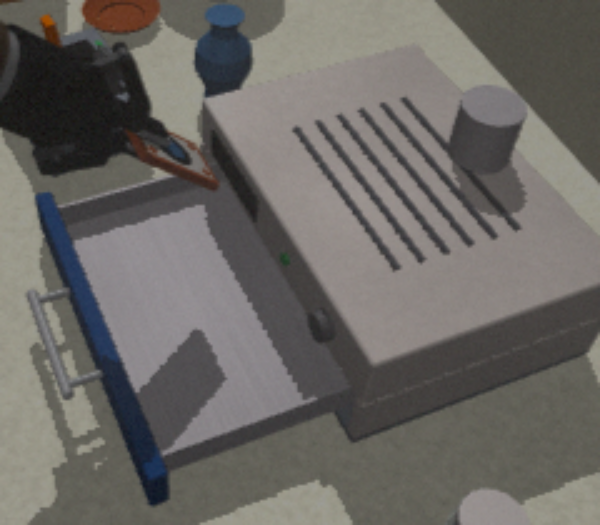

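Request:
carry_out(
  steps=[
    [0,-1.5,0,0.3,0,-3,0],
    [0,-1.5,0,0.5,0,-6,0],
    [0,-1.5,0,0.5,0,-9,0],
    [0,-1.5,0,0.5,0,-11,0],
    [0,-1.5,0,0.5,0,-12,0],
  ],
)

```text
time: 10.75
ee_pos: [0.548, 0.0438, 0.0773]
eef_rot: [[-0.065, 0.656, 0.752], [0.998, 0.044, 0.048], [-0.001, 0.754, -0.657]]
force: [0.7, 0.4, -1.5]
width: 0.089
grip_force: 43.4
```

Request:
carry_out(
  steps=[
    [0,0,0,0,0,0,0],
    [0,0,0,0,0,-0.2,0],
    [0,0,0,0,0,-0.4,0],
    [0,0,0,0,0,-0.4,0],
  ],
)

```text
time: 11.25
ee_pos: [0.5475, 0.0438, 0.0749]
eef_rot: [[-0.066, 0.653, 0.755], [0.998, 0.044, 0.049], [-0.001, 0.756, -0.654]]
force: [0.1, 0.2, -1.1]
width: 0.086
grip_force: 43.4
```

Request:
carry_out(
  steps=[
    [0,0,0,0,0,-0.2,0],
    [0,0,0,0,0,-0.4,0],
    [0,0,0,0,0,-0.6,0],
  ],
)

```text
time: 11.62
ee_pos: [0.5513, 0.0441, 0.0728]
eef_rot: [[-0.066, 0.644, 0.762], [0.998, 0.043, 0.049], [-0.001, 0.764, -0.646]]
force: [-0.4, -0.8, 11.6]
width: 0.089
grip_force: 44.6
```

Request:
carry_out(
  steps=[
    [0,0,0,0,0,0,0.22],
    [0,0,0,0,0,0,0.22],
    [0,0,0,-1.5,-0.1,1.3,0.22],
    [0,0,0,-3,-0.2,2.6,0.22],
    [0,0,0,-5.5,-0.4,5,0.22],
  ],
)

```text
time: 12.25
ee_pos: [0.4921, 0.0398, 0.1181]
eef_rot: [[-0.066, 0.656, 0.752], [0.998, 0.044, 0.049], [-0.001, 0.754, -0.657]]
force: [0.2, 0.7, 0.4]
width: 0.222
grip_force: 0.0
```

Request:
carry_out(
  steps=[
    [-0.7,10,0,0,0,3,0.3],
    [-1.3,20,0,0,0,6,0.3],
    [-2,30,0,1,-4,8,0.3],
    [-2.7,40,0,2,-9,8,0.3],
    [-3.3,50,0,3,-15,7,0.3],
  ],
)

```text
time: 12.88
ee_pos: [0.521, -0.0891, 0.192]
eef_rot: [[-0.07, 0.972, 0.226], [0.998, 0.069, 0.01], [-0.006, 0.227, -0.974]]
force: [1.8, 0.3, 0.3]
width: 0.304
grip_force: 0.0
```

```bash
cat > tiles.py <<'E'
from h import *
import sys
def rack():
    im,d=cam("top");p=pts("top",d);z=p[...,2];m=np.zeros(z.shape,bool);m[195:290,335:405]=1
    n,l=cv2.connectedComponents((m&(z>.085)&(z<.115)).astype(np.uint8))
    for i in range(1,n):
        a=p[l==i]
        if len(a)>30: print("rack",len(a),cv2.minAreaRect((a[:,:2]*1000).astype(np.float32)))
    return im
if __name__=="__main__":
    im=rack();go(571,-317.5,83,1.9)
    i2,d=cam("side");save(sys.argv[1],i2[90:380,180:420],2)
E
python3 tiles.py side3.png
```

```text
rack 102 ((570.9677124023438, -317.5917663574219), (9.293783187866211, 59.89175796508789), 1.7475682497024536)
t 12.93 at [525.8 -97.4 190.4] yaw 3.6 z [ 0.217  0.004 -0.976] w 0.3 F [ 5.8 -5.3 -0.1] q [-0.21  0.19 -0.24  0.92  0.05  1.3 ]
need cm [  4.52 -22.01 -10.74] dyaw -1.7
```

View pics/side3.png

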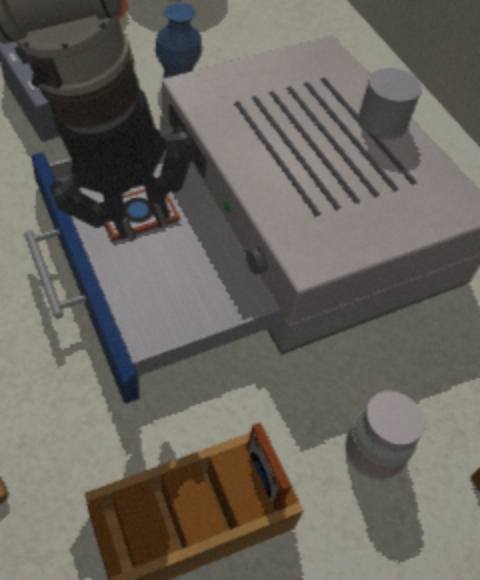

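Tile 1 lies flat in the drawer and the other tile is still in its slot. I straighten the tool and go for the second tile.

Request:
carry_out(
  steps=[
    [0,8,-0.5,0.8,-4,1,0.3],
    [0,12.6,-1.7,1.6,-9.5,1,0.3],
    [0,12.6,-1.7,2.5,-14.5,0,0.3],
    [0,12.6,-1.7,3.5,-19,0,0.3],
    [0,12.6,-1.7,4.5,-22,0,0.3],
  ],
)

```text
time: 13.6
ee_pos: [0.565, -0.3104, 0.1873]
eef_rot: [[-0.035, 0.999, 0.007], [0.999, 0.035, 0.006], [0.006, 0.007, -1.0]]
force: [0.8, 0.6, 0.7]
width: 0.296
grip_force: 0.0
```

Request:
carry_out(
  steps=[
    [0,0,0,0,0,0,0.3],
    [0,0,0,0,0,0,0.3],
  ],
)

```text
time: 13.85
ee_pos: [0.5649, -0.3079, 0.188]
eef_rot: [[-0.037, 0.999, 0.007], [0.999, 0.037, 0.007], [0.007, 0.007, -1.0]]
force: [0.1, 0.0, -0.1]
width: 0.304
grip_force: 0.0
```

```bash
python3 -c "
from h import *
go(571,-317.5,83,1.9)"
```

```text
t 13.85 at [ 564.9 -307.9  188. ] yaw 2.1 z [ 0.007  0.007 -1.   ] w 0.3 F [ 0.1  0.  -0.1] q [-0.5   0.56  0.31  1.33  0.01  1.03]
need cm [  0.61  -0.96 -10.5 ] dyaw -0.2
```

Request:
carry_out(
  steps=[
    [0,0,0,0.6,-0.9,0,0.3],
    [0,0,0,0.6,-0.9,-3,0.3],
    [0,0,0,0.6,-0.9,-6,0.3],
    [0,0,0,0.6,-0.9,-9,0.3],
    [0,0,0,0.6,-0.9,-10.4,0.3],
  ],
)

```text
time: 14.48
ee_pos: [0.5709, -0.3167, 0.0832]
eef_rot: [[-0.038, 0.999, 0.006], [0.999, 0.038, 0.007], [0.007, 0.007, -1.0]]
force: [-0.7, 0.4, 1.0]
width: 0.299
grip_force: 0.0
```

Request:
carry_out(
  steps=[
    [0,0,0,0,0,0,0.15],
    [0,0,0,0,0,0,0],
    [0,0,0,0,0,0,0],
    [0,0,0,0,0,0,0],
    [0,0,0,0,0,0,0],
  ],
)

```text
time: 15.1
ee_pos: [0.5719, -0.3179, 0.0855]
eef_rot: [[-0.037, 0.999, 0.01], [0.999, 0.037, 0.005], [0.005, 0.01, -1.0]]
force: [-0.4, -0.1, -0.7]
width: 0.088
grip_force: 42.4
```

Request:
carry_out(
  steps=[
    [0,0,0,0,0,2,0],
    [0,0,0,0,0,5,0],
    [0,0,0,0,0,8,0],
    [0,0,0,-1,2,11,0],
    [0,0,1,-2,6,12,0],
  ],
)

```text
time: 15.72
ee_pos: [0.5523, -0.259, 0.2075]
eef_rot: [[-0.052, 0.999, 0.013], [0.999, 0.052, 0.004], [0.003, 0.013, -1.0]]
force: [0.2, 0.9, -0.7]
width: 0.086
grip_force: 42.4
```

Request:
carry_out(
  steps=[
    [0,0,0.9,-1,4,0,0],
    [0,0,0.9,-2,8,0,0],
    [0,0,0.9,-3,12,0,0],
    [0,0,0.9,-3,15,0,0],
    [0,0,0.9,-3,16.5,0,0],
  ],
)

```text
time: 16.35
ee_pos: [0.5213, -0.0914, 0.2054]
eef_rot: [[-0.072, 0.997, 0.009], [0.997, 0.072, 0.006], [0.005, 0.009, -1.0]]
force: [0.1, -0.4, -0.7]
width: 0.083
grip_force: 42.4
```

```bash
python3 -c "
from h import *
go(545,-82,200,3.8)"
```

```text
t 16.35 at [521.3 -91.4 205.4] yaw 4.1 z [ 0.009  0.006 -1.   ] w 0.08 F [ 0.1 -0.4 -0.7] q [-0.18  0.32 -0.01  1.24  0.01  1.32]
need cm [ 2.37  0.94 -0.54] dyaw -0.3
```

Request:
carry_out(
  steps=[
    [0.7,-10,0,0.5,0,0,0],
    [1.3,-20,0,1,0.3,0,0],
    [2,-30,0,1.5,0.6,0,0],
    [2.7,-40,0,2,0.6,0,0],
    [3.3,-50,0,2,0.6,0,0],
  ],
)

```text
time: 16.98
ee_pos: [0.5424, -0.0878, 0.2049]
eef_rot: [[-0.071, 0.655, 0.753], [0.998, 0.046, 0.053], [0.0, 0.755, -0.656]]
force: [0.8, -1.0, -1.5]
width: 0.09
grip_force: 42.4
```

Request:
carry_out(
  steps=[
    [0,-1.5,0,0.5,0,-3,0],
    [0,-1.5,0,0.7,0,-6,0],
    [0,-1.5,0,0.7,0,-9,0],
    [0,-1.5,0,0.7,0,-11,0],
    [0,-1.5,0,0.7,0,-12,0],
  ],
)

```text
time: 17.6
ee_pos: [0.5492, -0.0878, 0.0819]
eef_rot: [[-0.071, 0.641, 0.764], [0.998, 0.045, 0.054], [0.0, 0.766, -0.643]]
force: [-0.1, 0.2, -0.9]
width: 0.087
grip_force: 42.4
```

Request:
carry_out(
  steps=[
    [0,0,0,0,0,-0.2,0],
    [0,0,0,0,0,-0.4,0],
    [0,0,0,0,0,-0.5,0],
  ],
)

```text
time: 17.98
ee_pos: [0.5503, -0.0874, 0.0795]
eef_rot: [[-0.072, 0.638, 0.767], [0.997, 0.047, 0.055], [-0.001, 0.769, -0.64]]
force: [-0.3, 0.4, -1.8]
width: 0.087
grip_force: 42.4
```

Request:
carry_out(
  steps=[
    [0,0,0,0,0,-0.2,0],
    [0,0,0,0,0,-0.4,0],
    [0,0,0,0,0,-0.5,0],
    [0,0,0,0,0,-0.6,0],
  ],
)

```text
time: 18.48
ee_pos: [0.552, -0.0873, 0.0753]
eef_rot: [[-0.073, 0.634, 0.77], [0.997, 0.048, 0.056], [-0.002, 0.772, -0.636]]
force: [-1.7, 0.9, 6.7]
width: 0.088
grip_force: 43.3
```

Touching, so I release and retreat.

Request:
carry_out(
  steps=[
    [0,0,0,0,0,0,0.22],
    [0,0,0,0,0,0,0.22],
    [0,0,0,-1.5,-0.1,1.3,0.22],
    [0,0,0,-3,-0.2,2.6,0.22],
    [0,0,0,-5.5,-0.4,5,0.22],
  ],
)

```text
time: 19.1
ee_pos: [0.494, -0.0909, 0.1221]
eef_rot: [[-0.073, 0.641, 0.764], [0.997, 0.046, 0.056], [0.001, 0.766, -0.643]]
force: [-0.3, -0.0, 0.6]
width: 0.219
grip_force: 0.0
```

Request:
carry_out(
  steps=[
    [-0.7,10,0,-1,0,3,0.3],
    [-1.3,20,0,-3,0,6,0.3],
    [-2,30,0,-6,0,8,0.3],
    [-2.7,40,0,-10,2,8,0.3],
    [-3.3,50,0,-14,4,8,0.3],
  ],
)

```text
time: 19.73
ee_pos: [0.3572, -0.053, 0.2039]
eef_rot: [[-0.068, 0.972, 0.224], [0.998, 0.065, 0.018], [0.003, 0.225, -0.974]]
force: [1.5, 0.6, -0.7]
width: 0.301
grip_force: 0.0
```

```bash
python3 - <<'E'
from tiles import *
im=rack();save("top2.png",im[110:300,90:420],2.2)
go(395,-24,150,3.8)
E
```

```text
t 19.77 at [351.  -50.2 204.1] yaw 3.9 z [ 0.208  0.022 -0.978] w 0.3 F [-2.3  0.4 -0.2] q [-0.19 -0.18 -0.58  0.97  0.06  1.32]
need cm [ 4.4   2.62 -5.41] dyaw -0.1
```

View pics/top2.png

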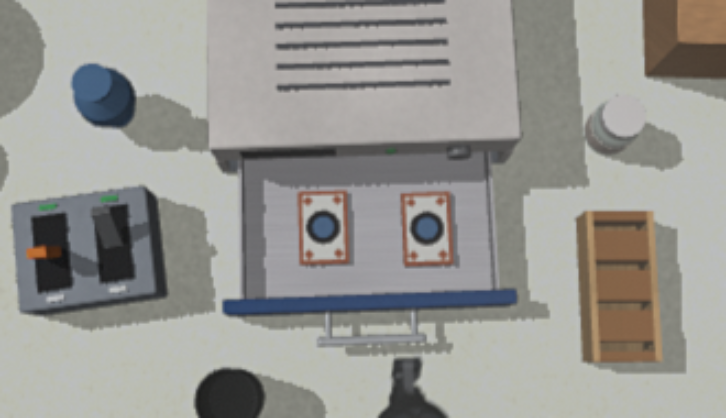

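Both tiles lie flat side by side at (323,228) and (427,228), and the rack is empty. Next I shut the drawer by pushing on the handle bar with closed fingers.

Request:
carry_out(
  steps=[
    [0,8,0,1,1,-3,0.1],
    [0,12.2,0,2,2,-6,0],
    [0,12.2,0,2.9,2.5,-9,0],
    [0,12.2,0,2.9,2.5,-12,0],
    [0,12.2,0,2.9,2.5,-14,0],
  ],
)

```text
time: 20.4
ee_pos: [0.3864, -0.0275, 0.0605]
eef_rot: [[-0.067, 0.998, 0.013], [0.998, 0.067, 0.02], [0.019, 0.014, -1.0]]
force: [0.4, -0.7, -0.5]
width: -0.001
grip_force: 0.0
```

```bash
python3 -c "
from h import *
go(395,-25,42,3.8)"
```

```text
t 20.4 at [386.4 -27.5  60.5] yaw 3.8 z [ 0.013  0.02  -1.   ] w -0.0 F [ 0.4 -0.7 -0.5] q [-0.09  0.22 -0.59  0.76  0.02  1.42]
need cm [ 0.86  0.25 -1.85] dyaw -0.0
```

Request:
carry_out(
  steps=[
    [0,0,0,0,0.2,-1.8,0],
    [0,0,0,0.7,0.25,-1.8,0],
    [0,0,0,1.5,0.3,-1.8,0],
    [0,0,0,2.5,0.37,-1.8,0],
    [0,0,0,3.5,0.43,-1.8,0],
  ],
)

```text
time: 21.02
ee_pos: [0.4232, -0.0235, 0.0448]
eef_rot: [[-0.067, 0.998, 0.016], [0.998, 0.067, 0.02], [0.019, 0.017, -1.0]]
force: [-1.6, -0.4, 0.8]
width: -0.001
grip_force: 1.0
```

Request:
carry_out(
  steps=[
    [0,0,0,1.5,0.1,0,0],
    [0,0,0,3,0.2,0,0],
    [0,0,0,4.5,0.3,0,0],
    [0,0,0,6,0.4,0,0],
    [0,0,0,7.5,0.5,0,0],
  ],
)

```text
time: 21.65
ee_pos: [0.4988, -0.0184, 0.0444]
eef_rot: [[-0.067, 0.998, 0.016], [0.998, 0.067, 0.02], [0.019, 0.017, -1.0]]
force: [-2.3, -0.1, 1.5]
width: 0.001
grip_force: 1.1
```

Request:
carry_out(
  steps=[
    [0,0,0,1.5,0.1,0,0],
    [0,0,0,3,0.2,0,0],
    [0,0,0,4.2,0.28,0,0],
    [0,0,0,5.4,0.36,0,0],
    [0,0,0,6.4,0.43,0,0],
  ],
)

```text
time: 22.28
ee_pos: [0.5623, -0.0142, 0.0443]
eef_rot: [[-0.067, 0.998, 0.016], [0.998, 0.066, 0.02], [0.019, 0.017, -1.0]]
force: [-2.3, -1.2, 1.7]
width: 0.003
grip_force: 1.0
```

Request:
carry_out(
  steps=[
    [0,0,0,0.7,0.05,0,0],
    [0,0,0,1.3,0.09,0,0],
    [0,0,0,1.8,0.12,0,0],
    [0,0,0,2.2,0.15,0,0],
    [0,0,0,2.6,0.17,0,0],
  ],
)

```text
time: 22.9
ee_pos: [0.5875, -0.0125, 0.0443]
eef_rot: [[-0.067, 0.998, 0.015], [0.998, 0.067, 0.02], [0.019, 0.017, -1.0]]
force: [-8.9, 0.0, 3.1]
width: -0.001
grip_force: 0.3
```

Request:
carry_out(
  steps=[
    [0,0,0,0.3,0.02,0,0],
    [0,0,0,0.6,0.04,0,0],
    [0,0,0,0.9,0.06,0,0],
  ],
)

```text
time: 23.28
ee_pos: [0.5861, -0.0121, 0.0411]
eef_rot: [[-0.066, 0.998, -0.006], [0.998, 0.066, 0.02], [0.02, -0.004, -1.0]]
force: [-28.5, -1.7, 9.2]
width: -0.001
grip_force: 0.0
```

The drawer is at its shut stop, at 28 N. I back off and go up.

Request:
carry_out(
  steps=[
    [0,0,0,-1,0,0,0],
    [0,0,0,-3,-0.2,0,0],
    [0,0,0,-4,0,4,0],
    [0,0,0,-4,0,9,0],
    [0,0,0,-4,2,15,0],
  ],
)

```text
time: 23.9
ee_pos: [0.5568, 0.0074, 0.195]
eef_rot: [[-0.065, 0.998, 0.017], [0.998, 0.065, 0.02], [0.019, 0.018, -1.0]]
force: [1.6, 0.1, -0.1]
width: 0.002
grip_force: 0.0
```

Request:
carry_out(
  steps=[
    [0,0,1,0.5,5,0,0],
    [0,0,2,1,11,0,0],
    [0,0,3,1.5,17,0,0],
    [0,0,4,2,23,0,0],
    [0,0,6.2,2.5,29,0,0],
  ],
)

```text
time: 24.52
ee_pos: [0.5824, 0.3005, 0.1945]
eef_rot: [[-0.176, 0.984, 0.017], [0.984, 0.175, 0.023], [0.02, 0.02, -1.0]]
force: [0.8, -0.5, -0.6]
width: 0.002
grip_force: 0.0
```

```bash
python3 - <<'E'
from h import *
go(570.8,363.5,119,10)
im,d=cam("top");p=pts("top",d);z=p[...,2]
hsv=cv2.cvtColor(im,cv2.COLOR_RGB2HSV)
m=(hsv[...,0]>100)&(hsv[...,0]<130)&(hsv[...,1]>120)&(z>.045)&(z<.07);m[:,:175]=0;m[:,350:]=0
print("panel",m.sum(),cv2.minAreaRect((p[m][:,:2]*1000).astype(np.float32)))
save("top3.png",im[110:320,60:350],2.2)
E
```

```text
t 24.52 at [582.4 300.5 194.5] yaw 10.1 z [ 0.017  0.023 -1.   ] w 0.0 F [ 0.8 -0.5 -0.6] q [0.47 0.56 0.34 1.32 0.01 1.87]
need cm [-1.16  6.3  -7.55] dyaw -0.1
panel 6 ((630.6629638671875, 158.98403930664062), (2.456792116165161, 8.259520530700684), 8.208106994628906)
```

View pics/top3.png

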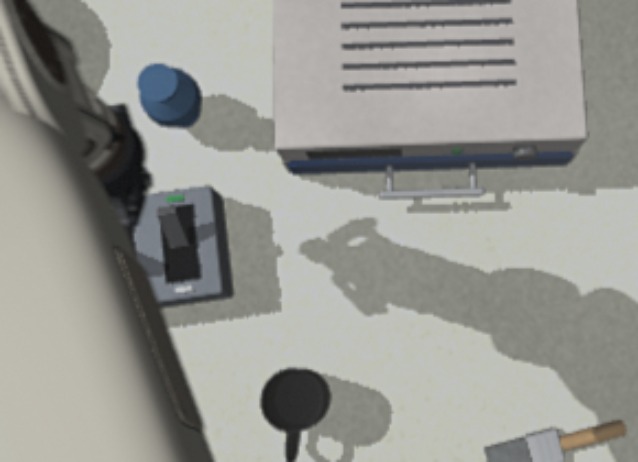

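The drawer looks shut: only a thin line of blue shows at (430,160). Next I bring the tool down on the + side of the orange lever.

Request:
carry_out(
  steps=[
    [0,0,0,-0.5,3,0,0],
    [0,0,0,-1.1,6.3,0,0],
    [0,0,0,-1.1,6.3,-3,0],
    [0,0,0,-1.1,6.3,-6,0],
    [0,0,0,-1.1,6.3,-7.4,0],
  ],
)

```text
time: 25.2
ee_pos: [0.57, 0.3608, 0.1179]
eef_rot: [[-0.175, 0.985, 0.012], [0.984, 0.174, 0.021], [0.018, 0.016, -1.0]]
force: [-0.5, -0.3, 0.9]
width: -0.004
grip_force: 0.0
```

```bash
python3 - <<'E'
from h import *
go(570.8,363.5,119,10)
im,d=cam("top");p=pts("top",d);z=p[...,2]
m=np.zeros(z.shape,bool);m[195:225,225:295]=1
q=p[m&(z>.036)&(z<.056)&(p[...,0]<.63)];print("handle",len(q),np.percentile(q,[5,50,95],0).round(3))
im,d=cam("side");save("side4.png",im[70:200,130:330],3.5)
E
```

```text
t 25.2 at [570.  360.8 117.9] yaw 10.0 z [ 0.012  0.021 -1.   ] w -0.0 F [-0.5 -0.3  0.9] q [0.56 0.65 0.29 1.19 0.01 1.96]
need cm [0.08 0.27 0.11] dyaw -0.0
handle 201 [[ 0.597 -0.067  0.04 ]
 [ 0.604 -0.008  0.044]
 [ 0.61   0.046  0.048]]
```

View pics/side4.png

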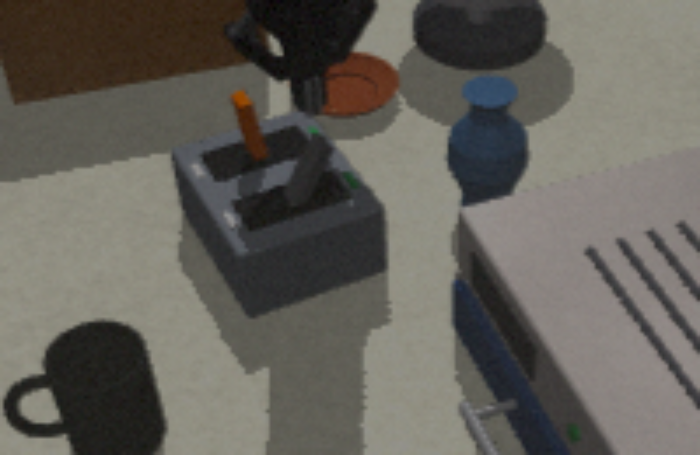

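```bash
python3 - <<'E'
from h import *
a=np.radians(3.8);u=np.array([np.cos(a),np.sin(a)]);v=np.array([-u[1],u[0]])
def meas(p,d,tag):
    X=p[...,:2]-np.array([.7742,.0003]);f=X@u;g=X@v;z=p[...,2]
    # bar between the posts, band across y, outermost edges
    m=(abs(g)<.03)&(z>.03)&(z<.056)&(f<-.15)&(d>0)
    h,e=np.histogram(f[m],bins=np.arange(-.23,-.12,.003));print(tag,"bar f",np.percentile(f[m],[2,10,50,90]).round(4),m.sum());print(dict(zip((e[:-1]*1000).round().astype(int).tolist(),h.tolist())))
    m=(abs(g)<.17)&(abs(z-.124)<.008)&(f<0);print("front edge",np.percentile(f[m],.5).round(4))
T=np.load("top0.npz");meas(T["p"],T["d"],"start")
im,d=cam("top");meas(pts("top",d),d,"now")
S=np.load("side0.npz");meas(S["p"],S["d"],"side start")
im,d=cam("side");meas(pts("side",d),d,"side now")
E
```

```text
start bar f [-0.2157 -0.2146 -0.2071 -0.172 ] 155
{-230: 0, -227: 0, -224: 0, -221: 0, -218: 8, -215: 32, -212: 22, -209: 23, -206: 7, -203: 0, -200: 0, -197: 0, -194: 0, -191: 0, -188: 0, -185: 0, -182: 0, -179: 2, -176: 44, -173: 3, -170: 3, -167: 3, -164: 5, -161: 3, -158: 0, -155: 0, -152: 0, -149: 0, -146: 0, -143: 0, -140: 0, -137: 0, -134: 0, -131: 0, -128: 0, -125: 0}
front edge -0.1297
now bar f [-0.1757 -0.1751 -0.171  -0.1669] 90
{-230: 0, -227: 0, -224: 0, -221: 0, -218: 0, -215: 0, -212: 0, -209: 0, -206: 0, -203: 0, -200: 0, -197: 0, -194: 0, -191: 0, -188: 0, -185: 0, -182: 0, -179: 0, -176: 27, -173: 27, -170: 26, -167: 10, -164: 0, -161: 0, -158: 0, -155: 0, -152: 0, -149: 0, -146: 0, -143: 0, -140: 0, -137: 0, -134: 0, -131: 0, -128: 0, -125: 0}
front edge -0.1296
side start bar f [-0.7645 -0.755  -0.722  -0.1716] 527
{-230: 0, -227: 0, -224: 0, -221: 0, -218: 0, -215: 6, -212: 33, -209: 24, -206: 20, -203: 7, -200: 0, -197: 0, -194: 0, -191: 0, -188: 0, -185: 0, -182: 0, -179: 0, -176: 1, -173: 79, -170: 8, -167: 1, -164: 3, -161: 3, -158: 6, -155: 3, -152: 0, -149: 0, -146: 0, -143: 0, -140: 0, -137: 0, -134: 0, -131: 0, -128: 0, -125: 0}
front edge -0.7215
side now bar f [-0.7656 -0.7573 -0.7293 -0.1686] 430
{-230: 0, -227: 0, -224: 0, -221: 0, -218: 0, -215: 0, -212: 0, -209: 0, -206: 0, -203: 0, -200: 0, -197: 0, -194: 0, -191: 0, -188: 0, -185: 0, -182: 0, -179: 0, -176: 1, -173: 33, -170: 26, -167: 22, -164: 10, -161: 0, -158: 0, -155: 0, -152: 0, -149: 0, -146: 0, -143: 0, -140: 0, -137: 0, -134: 0, -131: 0, -128: 0, -125: 0}
front edge -0.7215
```

The bar moved only about 41 mm from its start, so 4–5 mm of travel remains. The gripper probably met the dryer's front. I go back and press the handle with the tool pitched forward, before touching the breaker.

Request:
carry_out(
  steps=[
    [0,0,0,0,0,4,0],
    [0,0,0,0,0,8.5,0],
    [0,0,-2,-1,-5,9,0],
    [0,0,-4,-2,-11,9,0],
    [0,0,-6.2,-3,-17,9,0],
  ],
)

```text
time: 26.02
ee_pos: [0.5413, 0.1897, 0.2121]
eef_rot: [[-0.066, 0.998, 0.021], [0.998, 0.066, 0.021], [0.02, 0.022, -1.0]]
force: [0.5, -0.6, 0.9]
width: -0.003
grip_force: 0.0
```

Request:
carry_out(
  steps=[
    [0.7,-10,0,-1,-5,0,0],
    [1.3,-20,0,-2,-10,0,0],
    [2,-30,0,-3,-15,0,0],
    [2.7,-40,0,-4,-18,-1,0],
    [3.3,-50,0,-4,-20,-2,0],
  ],
)

```text
time: 26.65
ee_pos: [0.5036, -0.0036, 0.1938]
eef_rot: [[-0.078, 0.67, 0.738], [0.997, 0.041, 0.068], [0.015, 0.741, -0.671]]
force: [1.1, -0.4, -1.5]
width: 0.002
grip_force: 0.0
```

```bash
python3 -c "
from h import *
go(538,-15,48,3.8)"
```

```text
t 26.65 at [503.6  -3.6 193.8] yaw 3.5 z [ 0.738  0.068 -0.671] w 0.0 F [ 1.1 -0.4 -1.5] q [-0.08 -0.11 -0.92 -0.06  0.13  1.48]
need cm [  3.44  -1.14 -14.58] dyaw 0.3
```

Request:
carry_out(
  steps=[
    [0.6,-9,0,0.5,-0.5,-3,0],
    [0.7,-12,0,1,-1.1,-6,0],
    [0.7,-12,0,2,-1.1,-9,0],
    [0.7,-12,0,2.5,-1.1,-12,0],
    [0.7,-12,0,3.2,-1.1,-14.5,0],
  ],
)

```text
time: 27.28
ee_pos: [0.5681, -0.018, 0.0473]
eef_rot: [[-0.087, 0.522, 0.849], [0.996, 0.034, 0.082], [0.014, 0.853, -0.523]]
force: [0.3, 0.9, -0.0]
width: 0.002
grip_force: 0.0
```

```bash
python3 -c "
from h import *
go(582,-12,48,3.8)"
```

```text
t 27.27 at [568.1 -18.   47.3] yaw 3.7 z [ 0.849  0.082 -0.523] w 0.0 F [ 0.3  0.9 -0. ] q [-0.13  0.63 -1.08 -1.16  0.19  1.47]
need cm [1.39 0.6  0.07] dyaw 0.1
```

Request:
carry_out(
  steps=[
    [0,0,0,0.4,0.2,0,0],
    [0,0,0,0.8,0.4,0,0],
    [0,0,0,1.2,0.5,0,0],
    [0,0,0,1.5,0.5,0,0],
  ],
)

```text
time: 27.78
ee_pos: [0.5819, -0.0122, 0.0499]
eef_rot: [[-0.088, 0.521, 0.849], [0.996, 0.034, 0.083], [0.014, 0.853, -0.522]]
force: [0.7, 0.6, 0.7]
width: 0.001
grip_force: 0.0
```

Request:
carry_out(
  steps=[
    [0,0,0,0.2,0,0,0],
    [0,0,0,0.4,0,0,0],
    [0,0,0,0.6,0,0,0],
  ],
)

```text
time: 28.15
ee_pos: [0.5866, -0.0123, 0.0472]
eef_rot: [[-0.088, 0.525, 0.847], [0.996, 0.034, 0.083], [0.015, 0.85, -0.526]]
force: [-1.4, 0.1, 1.7]
width: -0.002
grip_force: 1.2
```

Now pushing at 1.4 N; I continue gently.

Request:
carry_out(
  steps=[
    [0,0,0,0.2,0,0,0],
    [0,0,0,0.4,0,0,0],
    [0,0,0,0.6,0,0,0],
  ],
)

```text
time: 28.52
ee_pos: [0.5891, -0.0122, 0.0461]
eef_rot: [[-0.088, 0.529, 0.844], [0.996, 0.033, 0.083], [0.016, 0.848, -0.53]]
force: [-26.5, -1.7, 21.1]
width: 0.001
grip_force: 16.2
```

Request:
carry_out(
  steps=[
    [0,0,0,0.2,0,0,0],
    [0,0,0,0.4,0,0,0],
    [0,0,0,0.4,0,0,0],
  ],
)

```text
time: 28.9
ee_pos: [0.5894, -0.0122, 0.0459]
eef_rot: [[-0.087, 0.532, 0.842], [0.996, 0.032, 0.083], [0.017, 0.846, -0.532]]
force: [-38.8, -2.8, 28.8]
width: 0.002
grip_force: 23.3
```

Request:
carry_out(
  steps=[
    [0,0,0,-1,0,0,0],
    [0,0,0,-3,0,1,0],
    [0,4,0,-5,0,5,0],
    [0,8,0,-7,0,10,0],
    [0,12,0,-8,0,15,0],
  ],
)

```text
time: 29.52
ee_pos: [0.5335, -0.0131, 0.1502]
eef_rot: [[-0.084, 0.66, 0.746], [0.996, 0.033, 0.082], [0.03, 0.75, -0.661]]
force: [1.6, -0.1, -0.4]
width: 0.003
grip_force: 0.0
```

```bash
cat > bar.py <<'E'
from h import *
a=np.radians(3.8);u=np.array([np.cos(a),np.sin(a)]);v=np.array([-u[1],u[0]])
for n in("top","side"):
    im,d=cam(n);p=pts(n,d);X=p[...,:2]-np.array([.7742,.0003]);f=X@u;g=X@v;z=p[...,2]
    m=(abs(g)<.045)&(z>.03)&(z<.056)&(f<-.15)&(f>-.2)&(d>0);print(n,m.sum(),np.percentile(f[m],[5,25,50,75,95]).round(4) if m.any() else 0)
go(460,150,190,10)
E
python3 bar.py
```

```text
top 134 [-0.1698 -0.168  -0.1655 -0.1628 -0.1597]
side 133 [-0.1668 -0.1655 -0.1632 -0.1602 -0.1573]
t 29.62 at [537.4 -13.4 156.2] yaw 3.0 z [ 0.754  0.082 -0.651] w -0.0 F [ 0.8 -0.1  0.5] q [-0.11  0.06 -0.94 -0.28  0.17  1.46]
need cm [-7.74 16.34  3.38] dyaw 7.0
```

The bar went 5.5 mm further, about 46 mm from the start, and met a hard stop: the drawer is shut. Back to the breaker.

Request:
carry_out(
  steps=[
    [-1.1,10,0,0,2,2,0],
    [-2.2,20,0,0,5,4,0],
    [-3.2,29.5,0,0,10,5,0],
    [-4.3,39,0,0.5,15,5,0],
    [-5.3,49,0,1,20,5,0],
  ],
)

```text
time: 30.25
ee_pos: [0.5461, 0.1835, 0.2006]
eef_rot: [[-0.07, 0.989, 0.13], [0.998, 0.068, 0.018], [0.009, 0.131, -0.991]]
force: [2.7, -0.1, 0.2]
width: 0.001
grip_force: 0.0
```

Request:
carry_out(
  steps=[
    [0,0,2,1,5,0,0],
    [0,0,4,2,10,0,0],
    [0,0,6.5,2.5,15,0,0],
    [0,0,6.5,2.5,17,0,0],
    [0,0,6.5,2.5,17,0,0],
  ],
)

```text
time: 30.88
ee_pos: [0.5697, 0.3527, 0.1978]
eef_rot: [[-0.185, 0.975, 0.127], [0.983, 0.182, 0.032], [0.008, 0.13, -0.991]]
force: [-1.0, -0.8, -0.7]
width: 0.002
grip_force: 0.0
```

```bash
python3 -c "
from h import *
go(570.8,363.5,119,10)"
```

```text
t 30.88 at [569.7 352.7 197.8] yaw 10.6 z [ 0.127  0.032 -0.991] w 0.0 F [-1.  -0.8 -0.7] q [ 0.57  0.51  0.26  1.19 -0.04  1.95]
need cm [ 0.11  1.08 -7.88] dyaw -0.6
```

Request:
carry_out(
  steps=[
    [-1.8,7.3,0,0.1,1,0,0],
    [-1.8,7.3,0,0.1,1,-2,0],
    [-1.8,7.3,0,0.1,1,-5,0],
    [-1.8,7.3,0,0.1,1,-7.5,0],
    [-1.8,7.3,0,0.1,1,-7.9,0],
  ],
)

```text
time: 31.5
ee_pos: [0.5701, 0.3588, 0.1186]
eef_rot: [[-0.18, 0.984, -0.003], [0.984, 0.18, -0.001], [-0.001, -0.003, -1.0]]
force: [0.2, -1.2, 0.1]
width: -0.002
grip_force: 0.0
```

```bash
python3 -c "
from h import *
go(516.6,353.9,119,10)"
```

```text
t 31.5 at [570.1 358.8 118.6] yaw 10.4 z [-0.003 -0.001 -1.   ] w -0.0 F [ 0.2 -1.2  0.1] q [0.56 0.66 0.32 1.23 0.   1.95]
need cm [-5.35 -0.49  0.04] dyaw -0.4
```

Request:
carry_out(
  steps=[
    [0,0,0,-1.5,-0.1,0,0],
    [0,0,0,-2.5,-0.2,0,0],
    [0,0,0,-3.5,-0.3,0,0],
    [0,0,0,-4.2,-0.4,0,0],
    [0,0,0,-4.8,-0.5,0,0],
  ],
)

```text
time: 32.12
ee_pos: [0.5242, 0.3569, 0.122]
eef_rot: [[-0.182, 0.983, 0.005], [0.983, 0.182, 0.003], [0.002, 0.006, -1.0]]
force: [3.3, 0.2, -0.8]
width: -0.001
grip_force: 1.8
```

Request:
carry_out(
  steps=[
    [0,0,0,-0.4,-0.06,0,0],
    [0,0,0,-0.8,-0.13,0,0],
    [0,0,0,-0.8,-0.13,0,0],
  ],
)

```text
time: 32.5
ee_pos: [0.515, 0.3556, 0.1215]
eef_rot: [[-0.183, 0.983, 0.002], [0.983, 0.182, 0.003], [0.002, 0.002, -1.0]]
force: [3.4, 0.6, 1.5]
width: 0.001
grip_force: 1.4
```

Request:
carry_out(
  steps=[
    [0,0,0,-0.4,-0.06,0,0],
    [0,0,0,-0.8,-0.13,0,0],
    [0,0,0,-0.8,-0.13,0,0],
  ],
)

```text
time: 32.88
ee_pos: [0.5087, 0.3547, 0.1222]
eef_rot: [[-0.182, 0.983, 0.006], [0.983, 0.182, 0.004], [0.003, 0.006, -1.0]]
force: [6.6, 2.0, 0.6]
width: -0.001
grip_force: 2.9
```

Request:
carry_out(
  steps=[
    [0,0,0,-0.4,-0.06,0,0],
    [0,0,0,-0.7,-0.1,0,0],
    [0,0,0,-0.7,-0.1,0,0],
  ],
)

```text
time: 33.25
ee_pos: [0.5064, 0.3548, 0.1243]
eef_rot: [[-0.181, 0.983, 0.016], [0.984, 0.181, 0.007], [0.004, 0.017, -1.0]]
force: [15.8, 1.7, 1.1]
width: -0.004
grip_force: 6.7
```

Request:
carry_out(
  steps=[
    [0,0,0,-0.4,-0.06,0,0],
    [0,0,0,-0.4,-0.06,0,0],
  ],
)

```text
time: 33.5
ee_pos: [0.5051, 0.3549, 0.1256]
eef_rot: [[-0.18, 0.983, 0.022], [0.984, 0.18, 0.009], [0.005, 0.023, -1.0]]
force: [20.7, 2.8, 0.6]
width: -0.001
grip_force: 8.8
```

Request:
carry_out(
  steps=[
    [0,0,0,1,0.1,0,0],
    [0,0,0,2,0.3,0,0],
    [0,0,0,2.5,0.4,4,0],
    [0,0,0,2.5,0.4,7,0],
    [0,0,0,2.5,0.4,8,0],
  ],
)

```text
time: 34.12
ee_pos: [0.5208, 0.3569, 0.2023]
eef_rot: [[-0.183, 0.983, 0.001], [0.983, 0.183, 0.003], [0.003, 0.002, -1.0]]
force: [-0.5, 0.4, 0.3]
width: -0.001
grip_force: 0.0
```

```bash
cat > lev.py <<'E'
from h import *
a=np.radians(10);u=np.array([np.cos(a),np.sin(a)]);v=np.array([-u[1],u[0]])
im,d=cam("side");p=pts("side",d);X=p[...,:2]-np.array([.5229,.3184]);f=X@u;g=X@v;z=p[...,2]
hsv=cv2.cvtColor(im,cv2.COLOR_RGB2HSV)
for n,g0 in(("orange",.036),("grey",-.036)):
    m=(abs(g-g0)<.022)&(abs(f)<.07)&(z>.082)&(z<.135)&(d>0)
    if n=="orange": m&=(hsv[...,1]>140)&(hsv[...,0]<20)
    if m.sum()>5:
        k=np.polyfit(z[m],f[m],1);print(n,m.sum(),"lean rad",np.arctan(k[0]).round(2),"f",f[m].min().round(3),f[m].max().round(3),"zmax",z[m].max().round(3))
E
python3 lev.py; python3 -c "
from h import *
go(463,344,119,10)"
```

```text
orange 77 lean rad -0.59 f -0.034 -0.001 zmax 0.12
grey 125 lean rad 0.54 f 0.005 0.038 zmax 0.123
t 34.17 at [520.9 356.9 202.7] yaw 10.5 z [ 0.002  0.003 -1.   ] w 0.0 F [ 0.  -0.7  1.6] q [0.6  0.52 0.3  1.34 0.   1.99]
need cm [-5.79 -1.29 -8.37] dyaw -0.5
```

Orange is fully off (lean −0.59 rad). Now to its −x side, to throw it on.

Request:
carry_out(
  steps=[
    [0,0,0,-3,-0.6,0,0],
    [0,0,0,-6.6,-1.4,0,0],
    [0,0,0,-6.6,-1.4,-3,0],
    [0,0,0,-6.6,-1.4,-6,0],
    [0,0,0,-6.6,-1.4,-8.4,0],
  ],
)

```text
time: 34.8
ee_pos: [0.4529, 0.3414, 0.1141]
eef_rot: [[-0.183, 0.983, -0.003], [0.983, 0.183, -0.001], [-0.0, -0.003, -1.0]]
force: [0.1, 0.4, 0.1]
width: -0.003
grip_force: 0.0
```

Request:
carry_out(
  steps=[
    [0,0,0,1.5,0.3,0,0],
    [0,0,0,3,0.5,0,0],
    [0,0,0,4.2,0.7,0,0],
    [0,0,0,5.2,0.9,0,0],
    [0,0,0,6,1,0,0],
  ],
)

```text
time: 35.42
ee_pos: [0.5138, 0.352, 0.1156]
eef_rot: [[-0.183, 0.983, -0.003], [0.983, 0.183, 0.0], [0.001, -0.003, -1.0]]
force: [-4.6, -0.8, -0.2]
width: -0.002
grip_force: 2.1
```

Request:
carry_out(
  steps=[
    [0,0,0,0.4,0.06,0,0],
    [0,0,0,0.8,0.13,0,0],
    [0,0,0,1.2,0.2,0,0],
    [0,0,0,1.2,0.2,0,0],
  ],
)

```text
time: 35.92
ee_pos: [0.5263, 0.3545, 0.1173]
eef_rot: [[-0.183, 0.983, -0.0], [0.983, 0.183, 0.002], [0.002, -0.0, -1.0]]
force: [-6.5, -1.3, 0.5]
width: 0.004
grip_force: 3.1
```

Request:
carry_out(
  steps=[
    [0,0,0,0.3,0.05,0,0],
    [0,0,0,0.6,0.1,0,0],
    [0,0,0,0.8,0.14,0,0],
  ],
)

```text
time: 36.3
ee_pos: [0.5274, 0.3547, 0.117]
eef_rot: [[-0.185, 0.983, -0.014], [0.983, 0.185, -0.001], [0.002, -0.014, -1.0]]
force: [-26.6, -5.1, 13.1]
width: -0.004
grip_force: 14.6
```

Request:
carry_out(
  steps=[
    [0,0,0,0.3,0.05,0,0],
    [0,0,0,0.4,0.07,0,0],
    [0,0,0,0.4,0.07,0,0],
  ],
)

```text
time: 36.67
ee_pos: [0.5278, 0.3547, 0.1169]
eef_rot: [[-0.186, 0.982, -0.021], [0.983, 0.186, -0.003], [0.001, -0.021, -1.0]]
force: [-32.2, -6.2, 16.0]
width: -0.003
grip_force: 18.2
```

At the stop. I back off, lift clear and check everything.

Request:
carry_out(
  steps=[
    [0,0,0,-1,-0.15,0,0],
    [0,0,0,-2.5,-0.4,0,0],
    [0,0,0,-3,-0.5,4,0],
    [0,0,0,-3,-0.5,8,0],
    [0,0,0,-6,2,14,0],
  ],
)

```text
time: 37.3
ee_pos: [0.4856, 0.3729, 0.2513]
eef_rot: [[-0.178, 0.984, 0.006], [0.984, 0.178, 0.003], [0.002, 0.006, -1.0]]
force: [1.0, 0.7, -0.7]
width: 0.003
grip_force: 0.0
```

Request:
carry_out(
  steps=[
    [0,0,0,-4,3,2,0],
    [0,0,0,-8,6,3,0],
    [0,0,0,-12,8,3,0],
    [0,0,0,-12,8,3,0],
  ],
)

```text
time: 37.8
ee_pos: [0.362, 0.4561, 0.2816]
eef_rot: [[-0.187, 0.982, 0.006], [0.982, 0.187, 0.007], [0.005, 0.007, -1.0]]
force: [0.2, -0.3, -0.1]
width: -0.001
grip_force: 0.0
```

```bash
python3 lev.py; python3 bar.py; python3 - <<'E'
from h import *
im,d=cam("top");save("top9.png",im)
p=pts("top",d);z=p[...,2]
T=np.load("top0.npz")
for n,(x0,y0,x1,y1),h in(("mug",(260,410,325,490),.03),("jar",(530,225,580,275),.05),("vase",(180,200,230,255),.05)):
    for q in(T["p"],p):
        s=q[int(y0/1.5):int(y1/1.5),int(x0/1.5):int(x1/1.5)];print(n,np.median(s[s[...,2]>h],0).round(3))
E
```

```text
orange 103 lean rad 0.6 f 0.006 0.042 zmax 0.121
grey 125 lean rad 0.57 f 0.005 0.039 zmax 0.121
top 135 [-0.1697 -0.1682 -0.1652 -0.1629 -0.1597]
side 137 [-0.1666 -0.1654 -0.1631 -0.1602 -0.1576]
t 37.95 at [364.3 453.9 280.5] yaw 10.5 z [ 0.004  0.004 -1.   ] w -0.0 F [ 0.1 -0.5 -0.5] q [ 0.89  0.39  0.3   1.47 -0.    2.28]
need cm [  9.57 -30.39  -9.05] dyaw -0.5
mug [0.345 0.143 0.076]
mug [0.345 0.143 0.077]
jar [ 0.695 -0.313  0.083]
jar [ 0.695 -0.313  0.083]
vase [0.7   0.302 0.087]
vase [0.7   0.301 0.088]
```

View pics/top9.png

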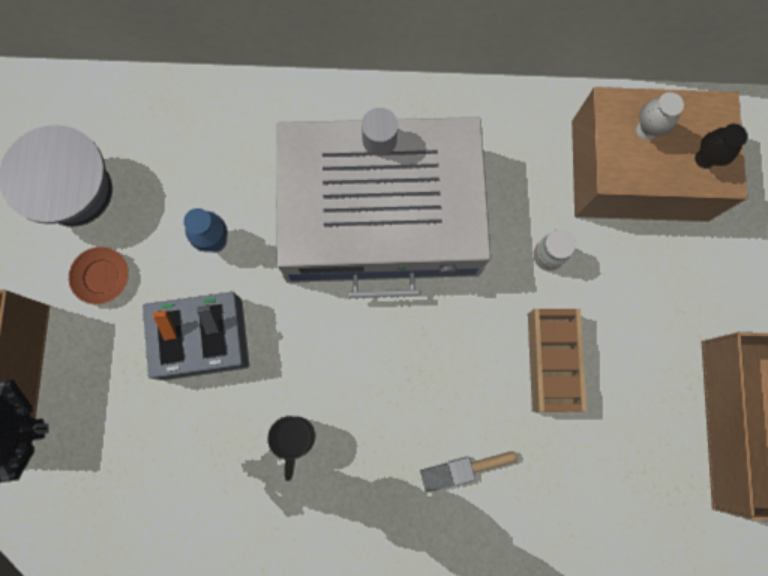

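The final view shows the drawer shut, the rack empty, both levers leaning to green at (165,325) and (209,320), and the mug, vase and jar where they were.

```bash
python3 -c "
from cell import job
print(job.sign_off())"
```

```text
the job is handed in; nothing more can be done
None
```

I've handed the job in: both tiles lie flat side by side in the drawer, the drawer is shut, the orange breaker was pushed fully off and then on, and the grey lever, mug, vase and jar are undisturbed.

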